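# Unlock the desiccator box, crack its stuck lid and hold it ajar

### The job

The desiccator box is locked and its lid gasket has stuck: take the key out of its block, push it fully home in the lock, turn it clockwise as far as it goes so that the clamp swings off the lid, and leave it there. Then pull the lid up by its handle until the seal lets go, without letting it fly open, and finish while still holding the handle, with the lid standing about 20 mm open at its front edge so that room air can bleed in slowly. Do not disturb the beaker, the petri dish and the vial that stand nearby.

Things in the scene. Friction and masses are not known exactly. Their poses are not given: they have to be found in the camera images.
- desiccator: Grey desiccator box 200 (x) x 280 (y) x 85 mm high, fixed. Origin under its centre, +z up, +x to its back (hinge side); front faces -x. Behind x = -58 mm is the chamber under the lid; the 42 mm deep solid rail in front of it, top 85 mm up, carries the key lock at the right end (x -82, y -90 mm) and a dial hygrometer at the left end (y +90 mm, 40 mm across, 7 mm high, not needed).
- key: Flat key, 50 g, same turned half round. Origin at the blade tip, +z up. Steel blade 12 (x) x 4.5 (y) x 20 mm, last 4 mm tapered to 8 x 2.2 mm; round collar 22 mm across, z 20 to 25 mm, its underside the shoulder; black grip 30 (x) x 10 (y) mm, z 25 to 61 mm. Starts upright in the key block, collar on the block's top. Pinch across the 10 mm, TCP 52 mm above the blade tip: fingers clear the collar.
- key_shoulder (a point): Centre of the underside of the key's collar, 20 mm above the blade tip; key's axes.
- key_block: Low grey block 60 x 50 mm on a dark 72 x 62 mm foot, top 30 mm above the bench, fixed, with one upright slot 14 x 6.5 mm in its middle (long side along its x) in which the key is kept. Origin under its centre, z up; the key's tip starts 10 mm above it.
- keyhole (a point): Centre of the keyhole in the face of the round steel lock plug (29 mm across, 106 mm above the bench). Fixed, axes of the desiccator. Slot 16 x 6.8 mm, mouth flared 2.5 mm a side, at lock = 0 long along the desiccator's y. The key is home when its shoulder rests on this face; in its last 6.5 mm it pushes a weak spring tumbler down (0.5 N), and only within 2 mm of home can it turn the plug.
- lock (a joint): Turn of the lock plug, rad: 0 locked, grows clockwise seen from above, stop at 1.4; about 0.06 N m friction, stays where left. On the plug is a flat steel clamp tongue, 13 mm wide, reaching 40 mm from the axis: at 0 it points to the desiccator's +x, over the lid's front edge, and bars the lid; past about 1.1 it is clear.
- tongue_tip (a point): Tip of the clamp tongue, 40.5 mm from the lock's axis, 102 mm above the bench; turns with the lock.
- lid_opening (a joint): Opening of the lid, rad: 0 shut, grows as the front rises, up to 1.2. White frame with clear window, 158 x 276 x 12 mm, about 0.46 kg, hinged at the back along the desiccator's y. Sticky gasket: it takes about 16 N up at the handle until it gives at about 0.01 rad; past 0.045 only the weight is left (3 N at the handle); let go, it falls shut. 0.13 rad = 20 mm open in front.
- lid: The lid. Origin on the hinge axis at mid width, lid's axes, +x to the back. Its bow handle near the front edge: round aluminium bar 11 mm thick, 96 mm long along the desiccator's y, on two posts, 24 mm clear above the lid, bar centre 130 mm above the bench when shut. The bar's middle is at x -132, z +36 mm.
- handle_grip (a point): Middle of the handle's bar, moves with the lid; the bar runs along its y.
- hinge_axis (a point): Point on the lid's hinge axis at mid width, 94 mm above the bench, at x +97 mm of the desiccator; the axis runs along its y; fixed, axes of the desiccator. 132 mm behind and 36 mm below the handle's bar (lid shut).
- lid_front (a point): Middle of the lower front edge of the lid, 155 mm from the hinge axis; rises from 88 mm to 108 mm above the bench when the lid stands 20 mm open.
- beaker: Small plastic beaker, 44 mm across, 59 mm high, a bystander; origin under its centre, z up.
- petri: Closed petri dish, 60 mm across, 15 mm high, a bystander; origin under its centre, z up.
- vial: Small screw vial, 15 mm across, 41 mm high, a bystander; origin under its centre, z up.

How it is judged:
By the outcome, as a careful person would: the job done as asked, in the order asked, and still so for the second after the job is handed in, while the arm keeps its last pose, push and grip.
It also fails if it takes over 59 s, if anything falls off the work surface, if the arm or the gripper's body presses on something with over 40 N, if the wrist force passes 120 N, or if a joint passes its speed limit or range.

### The arm

A 6-joint arm with a two-finger parallel gripper is mounted at the origin on a cart in front of the work surface, level with it; the furniture and walls round the work are solid. World frame = base frame: x ahead of the robot, y to its left, z up, the work surface at z = 0. Lengths are in mm, angles in rad, forces in N, time in s.
With the tool pointing down it reaches from about 250 to 775 mm from the base axis. Payload 8.9 kg.
Tool frame: the origin (TCP) lies between the finger pads, 19 mm behind the fingertips; this is the grasp point; z points along the fingers, y is the line along which they close (so a half turn about z gives the same grasp; the last joint's range is limited). The gripper opens to 85 mm and grips with 20 to 120 N. Pads are 22 mm wide; open, the fingers measure 114 mm over their backs; the gripper's body (76 mm by 85 mm) begins 54 mm behind the grasp point. The pads swing forward as they close: fully open they stand 13 mm farther back than shut.
Start: joints at [-1.255, 0.291, -0.153, 1.127, 0, 1.431], TCP at [230.625, -471.631, 250.005] pointing down, gripper open.
Joint ranges: [-2.52, 2.52], [-0.91, 1.74], [-1.3, 1.37], [-1.96, 2.02], [-1.52, 1.47], [-3.14, 3.14]. Speed limits (rad/s): [2.22, 2.22, 2.79, 3.14, 3.14, 3.14].

### API

Orientations are given as [roll, pitch, yaw] about the fixed x, y, z axes, in that order (R = Rz(yaw) Ry(pitch) Rx(roll)).
In Python, from station import bot, optics, job gives the robot as it stands.
- The arm moves only by the tool send_rows, never from a script. Its argument "plan" is a list of rows, each a list of 3 entries, a list of its own where there are three numbers: the shift along the world's x, y, z in m, then the turn about the world's z in degrees, then the finger opening in m, from 0 to 0.0854. A call has 1 to 8 rows; each row is the pose to reach, as a shift and turn from the pose commanded when the call began; what a row does not reach only later rows make up. A row lasts 1/12 s, in which the tool goes at most 41.7 mm and 7.16 degrees, less where a joint would pass 70% of its speed; a pose out of reach is approached as far as the arm can. A call with a gripper value outside its range is refused whole. The fingers move at their own pace and stop on an object; "squeeze" is the grip in N (left out, the last holds). Time passes only in rows, so rows that repeat a pose let the fingers close. It gives the time, the measured TCP pose, the force, the opening and the grip force at its end, in the units of the state.
- bot.sense(): the state, without advancing time (a new reading comes with each control period).
- optics.camera(name): name is "scene" or "top" or "wrist"; returns a dict with "frame" (480x640x3 uint8, red, green, blue), "depth" (480x640 float32, mm along the optical axis (not along the pixel's ray), 0 where there is no reading), "intrinsics" (3x3 intrinsics, pixels), "R" (3x3) and "t" (3): a world point X has camera coordinates R X + t. Camera axes: x right, y down, z forward; pixel columns grow to the right and rows downward; lengths in mm; the calibration is good to about 2 mm. A picture is of the moment at which its call begins.
- job.sign_off(): hands the job in; it is judged then, once.
The state is a dict: "clock": time; "q": joint angles; "qvel": joint speeds; "joint_torque": joint torques, N m; "ee_pos": TCP position; "tcp_rot": TCP orientation; "wrist_force": force on the tool from outside, world axes, zero at the start; "moment": the same for the moment, N m; "opening": opening from 0.0 (shut) to 1.0 (fully open); "finger_force": force on a finger pad.
Only numpy, scipy, OpenCV 4.12 (cv2) and the standard library are available. Lean on these libraries where they do the work, as an engineer would, in place of code of your own. Each camera call takes 0.05 s, during which the arm holds its last target. There are 200 camera calls.

## Working session

There is one attempt and no reset: what is moved stays moved. The work goes in short steps, Python scripts to look and compute and a tool call to move; the robot and the scene stay as the last step left them, time stands still between calls to the robot, and variables do not carry over. Pictures are saved under pics/ and viewed, at most 10 in all, crops included, and the job is handed in when it is done.

Besides the shell and the picture viewer there is one more tool, called as name(argument=value, ...) on one line, values as JSON. send_rows: Moves the arm, as the interface text tells. Its arguments: {"type":"object","properties":{"plan":{"type":"array"},"squeeze":{"type":"number"}},"required":["plan"]}

```bash
ls; mkdir -p pics; cat > h.py <<'E'
import numpy as np, cv2
from station import bot, optics, job
def snap(n,f):
    c=optics.camera(n); cv2.imwrite('pics/'+f+'.png',c['frame'][:,:,::-1]); np.savez('pics/'+f+'.npz',**c); return c
def load(f): return dict(np.load('pics/'+f+'.npz'))
def pt(c,u,v,d=None):
    K=c['intrinsics']; d=c['depth'][int(v),int(u)] if d is None else d
    return c['R'].T@(np.linalg.inv(K)@np.array([u,v,1.])*d-c['t'])
def atz(c,u,v,z):
    K=c['intrinsics']; r=c['R'].T@(np.linalg.inv(K)@np.array([u,v,1.])); o=-c['R'].T@c['t']
    return o+r*(z-o[2])/r[2]
def pix(c,X):
    p=c['intrinsics']@(c['R']@np.array(X,float)+c['t']); return p[:2]/p[2]
E
python3 - <<'E'
from h import *
snap('top','top0');snap('scene','sc0')
s=bot.sense();print(s)
E
```

```text
pics
{'clock': 0.1, 'q': array([-1.25527363e+00,  2.91206406e-01, -1.54003469e-01,  1.12673353e+00,
        1.84540633e-05,  1.43151017e+00]), 'qvel': array([ 0.00059208, -0.00341131,  0.00100659,  0.00125354, -0.00091036,
        0.00012542]), 'joint_torque': array([ 1.95979395e-03, -5.37977242e+01,  3.31917858e+01,  9.38166602e-03,
       -1.90092983e-04,  1.48401364e-05]), 'ee_pos': array([ 230.53006881, -471.27888989,  249.51653049]), 'tcp_rot': array([-3.14045925e+00, -1.77531116e-04,  4.54808746e-01]), 'wrist_force': array([-0.55096926,  0.24221815, -0.09443254]), 'moment': array([-0.01678738, -0.04222733,  0.0244706 ]), 'finger_force': 0.0, 'opening': 0.9976738777957747}
```

View pics/top0.png

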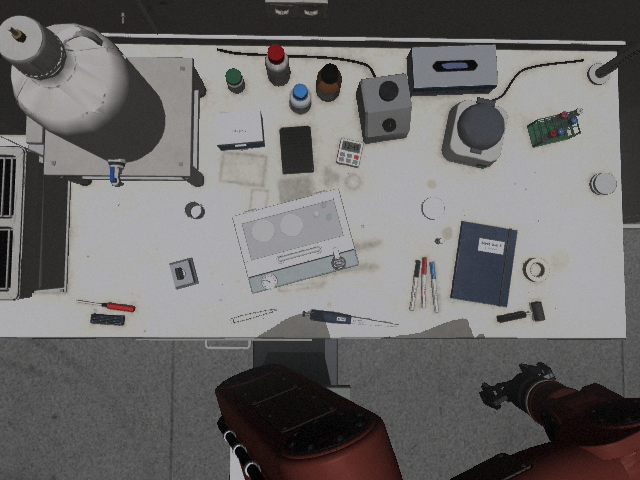

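View pics/sc0.png

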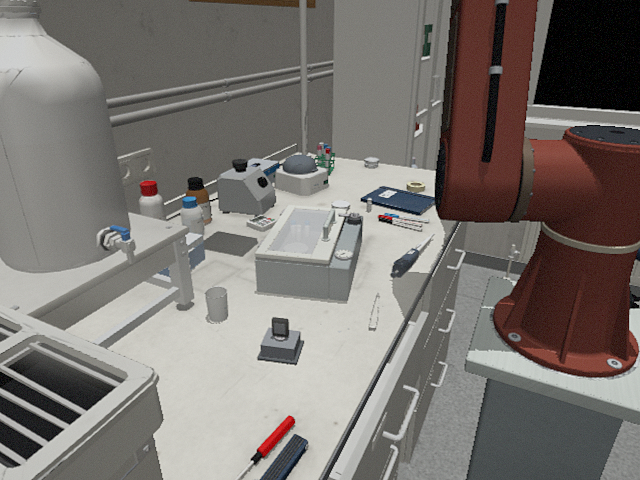

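The top view shows the key block at about (184,272), desiccator centre near (295,240), lock plug at (338,260), hygrometer at (269,282), handle at about (300,254). The bystanders are the beaker (195,211), petri dish (432,208) and vial (438,241). I'll enlarge it next.

```bash
python3 - <<'E'
from h import *
c=load('top0')
im=c['frame'][:,:,::-1]
a=cv2.resize(im[185:300,225:365],None,fx=5.6,fy=5,interpolation=cv2.INTER_CUBIC)
a=cv2.resize(im[185:297,225:365],None,fx=5,fy=5,interpolation=cv2.INTER_CUBIC)
cv2.imwrite('pics/a.png',a)
b=cv2.resize(im[250:300,155:215],None,fx=10,fy=10,interpolation=cv2.INTER_CUBIC)
cv2.imwrite('pics/b.png',b)
print(c['intrinsics'],c['R'],-c['R'].T@c['t'])
for u,v in [(184,272),(180,272),(295,240),(338,260),(195,211),(432,208),(438,241),(300,254),(269,282)]: print(u,v,pt(c,u,v).round(1))
E
```

```text
[[496.70361123   0.         314.50191593]
 [  0.         496.70361123 234.42319199]
 [  0.           0.           1.        ]] [[ 0.0055212  -0.99973466  0.02236345]
 [-0.99811656 -0.00687589 -0.06095946]
 [ 0.06109705 -0.02198476 -0.99788968]] [ 474.46719044  -31.6623701  1343.34420218]
184 272 [453.9 279.   39.1]
180 272 [454.3 283.4  63.1]
295 240 [536.2 -10.3 100.9]
338 260 [ 486.8 -117.8  106. ]
195 211 [617.2 260.8   6.7]
432 208 [ 629.7 -378.6   13.6]
438 241 [ 539.3 -388.1   35.4]
300 254 [500.6 -23.3 134.3]
269 282 [431.1  53.8  96.4]
```

View pics/a.png

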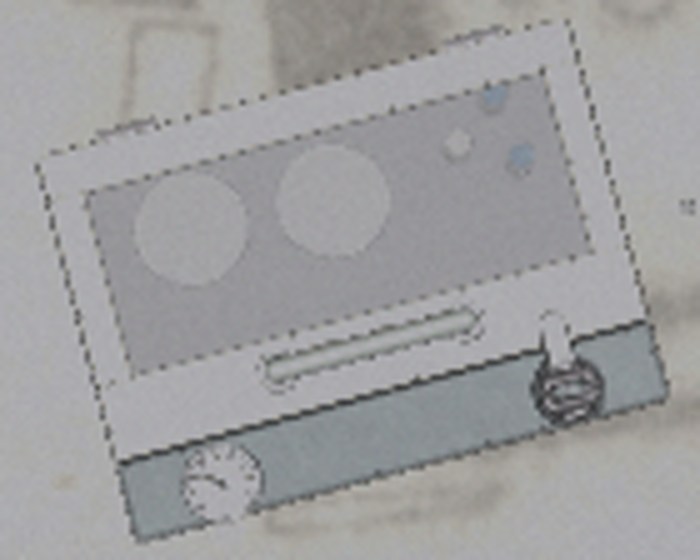

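View pics/b.png

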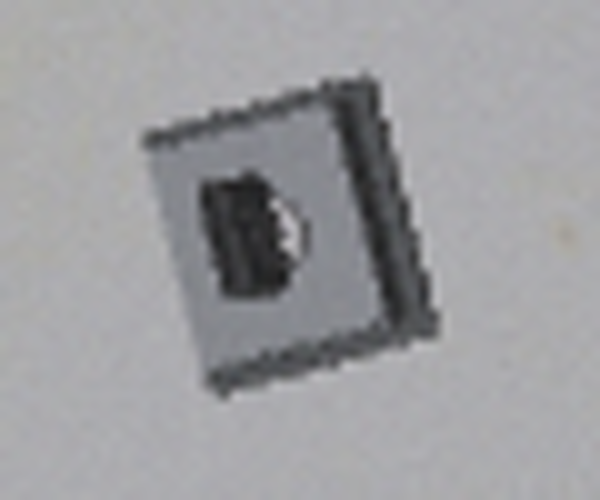

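Crop a, in crop pixels:
- Rail front corners at (668,398) and (138,540).
- Plug at (568,390), hygrometer at (222,482).
- Handle ends at (265,370) and (480,322).

Crop b:
- Block-top corners at (150,148), (325,97), (212,372) and (388,325).
- Key-grip top from (200,183) to (262,290).

```bash
python3 - <<'E'
from h import *
c=load('top0')
A=lambda x,y,z: atz(c,225+(x+.5)/5-.5,185+(y+.5)/5-.5,z)[:2]
B=lambda x,y,z: atz(c,155+(x+.5)/10-.5,250+(y+.5)/10-.5,z)[:2]
# desiccator fit: (local xy, measured)
L=[((-100,-140),A(668,398,85)),((-100,140),A(138,540,85)),((97-158+3,138),A(120,462,100)),((97-158+3,-138),A(646,322,100)),
 ((-82,-90),A(568,390,106)),((-82,90),A(222,482,92)),((-35,48),A(265,370,132)),((-35,-48),A(480,322,132)),]
def fit(L):
    P=np.array([l[0] for l in L],float);Q=np.array([l[1] for l in L])
    p=P-P.mean(0);q=Q-Q.mean(0)
    a=np.arctan2((p[:,0]*q[:,1]-p[:,1]*q[:,0]).sum(),(p*q).sum())
    R=np.array([[np.cos(a),-np.sin(a)],[np.sin(a),np.cos(a)]]);t=Q.mean(0)-R@P.mean(0)
    print('yaw',a,np.degrees(a),'t',t.round(1),'res',(Q-P@R.T-t).round(1).tolist());return R,t
R,t=fit(L)
print('keyhole',R@[-82,-90]+t,'handle',R@[-35,0]+t)
fit([((30,25),B(150,148,30)),((30,-25),B(325,97,30)),((-30,25),B(212,372,30)),((-30,-25),B(388,325,30))])
fit([((15,5),B(200,183,71)),((15,-5),B(240,175,71)),((-15,5),B(225,296,71)),((-15,-5),B(265,287,71))])
E
```

```text
yaw 0.26314555320003663 15.077129595997373 t [535.7 -11.4] res [[1.1, 2.0], [1.2, -1.3], [-0.5, -2.4], [-0.9, 1.9], [0.4, 1.3], [0.3, -0.0], [-0.3, 5.3], [-1.3, -6.6]]
keyhole [ 479.9272625  -119.61634557] handle [501.89864024 -20.48885916]
yaw 0.2856131241059675 16.364426584818133 t [450.9 287.8] res [[0.9, -1.0], [0.5, 1.6], [0.1, -1.5], [-1.5, 0.9]]
yaw 0.23692093849752913 13.574569854186967 t [451.7 287. ] res [[-0.2, 0.1], [-0.5, -0.2], [0.4, 0.2], [0.3, -0.1]]
```

send_rows(plan=[[[0.01,0.04,0.01],7,0.06],[[0.03,0.08,0.02],14,0.06],[[0.05,0.12,0.03],21,0.06],[[0.07,0.16,0.04],28,0.06],[[0.09,0.2,0.04],35,0.06],[[0.1,0.24,0.04],42,0.06],[[0.12,0.28,0.04],49,0.06],[[0.13,0.32,0.04],56,0.06]])

```text
clock: 0.77
ee_pos: [355.9, -166.7, 290.0]
tcp_rot: [3.141, 0.0, 1.438]
wrist_force: [1.7, -0.3, 0.9]
opening: 0.702
finger_force: 0.0
```

send_rows(plan=[[[0.012,0.028,0],7,0.05],[[0.024,0.056,0],14,0.05],[[0.036,0.085,0],21,0.05],[[0.048,0.113,0],28,0.05],[[0.06,0.14,0],35,0.05],[[0.07,0.17,0],42,0.05],[[0.083,0.2,0],49,0.05],[[0.095,0.225,0],56,0.05]])

```text
clock: 1.43
ee_pos: [450.5, 58.7, 289.8]
tcp_rot: [-3.142, -0.0, 2.416]
wrist_force: [0.6, 0.2, -0.8]
opening: 0.585
finger_force: 0.0
```

send_rows(plan=[[[0,0.03,0],7,0.05],[[0,0.06,0],14,0.05],[[0,0.09,0],21,0.05],[[0,0.12,-0.01],28,0.05],[[0,0.15,-0.03],35,0.05],[[0,0.18,-0.06],42,0.05],[[0,0.21,-0.08],49,0.05],[[0,0.229,-0.1],56,0.05]])

```text
clock: 2.1
ee_pos: [449.6, 287.9, 188.3]
tcp_rot: [3.141, -0.001, -2.889]
wrist_force: [-0.1, 0.6, 0.5]
opening: 0.584
finger_force: 0.0
```

send_rows(plan=[[[0,0,0],0,0.05],[[0,0,0],0,0.05]])

```text
clock: 2.27
ee_pos: [449.3, 285.9, 188.7]
tcp_rot: [-3.141, -0.003, -2.896]
wrist_force: [-0.1, -1.6, 0.3]
opening: 0.585
finger_force: 0.0
```

```bash
python3 - <<'E'
from h import *
c=snap('wrist','w1');s=bot.sense();print(s['q'].round(2),s['ee_pos'],s['tcp_rot'])
print(pix(c,[451.4,287.4,71]),pix(c,s['ee_pos']))
E
```

```text
[ 0.43  0.35 -0.24  0.99 -0.    0.18] [450.06556172 285.38723489 189.77171209] [-3.14099529e+00 -1.17649879e-03 -2.89753134e+00]
[322.39526812 245.16760323] [319.42620491 346.85873731]
```

View pics/w1.png

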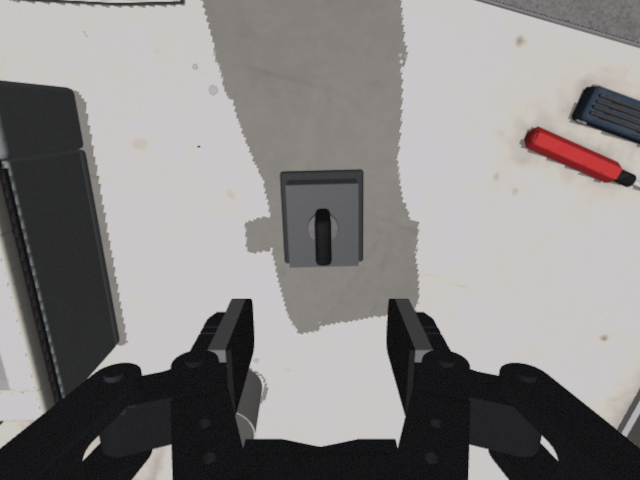

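The wrist view shows the key grip at columns 315–331 and rows 208–265, upright in the image. So the yaw is close, and I'll refine it using depth.

```bash
python3 - <<'E'
from h import *
c=load('w1')
def cloud(c,z0,z1,box):
    v,u=np.mgrid[:480,:640];d=c['depth']
    X=((np.linalg.inv(c['intrinsics'])@np.stack([u.ravel(),v.ravel(),np.ones(u.size)]))*d.ravel()-c['t'][:,None]).T@c['R']
    m=(d.ravel()>0)&(X[:,2]>z0)&(X[:,2]<z1)&(abs(X[:,0]-box[0])<box[2])&(abs(X[:,1]-box[1])<box[2])
    return X[m]
for nm,z0,z1,r in [('key',66,76,40),('block',26,33,60)]:
    P=cloud(c,z0,z1,(451,287,r)); r=cv2.minAreaRect(P[:,:2].astype(np.float32)); print(nm,len(P),P.mean(0),r,np.percentile(P[:,2],[5,50,95]))
E
```

```text
key 741 [449.17908555 286.99685851  71.06438835] ((450.0541687011719, 287.2192077636719), (29.568862915039062, 10.101655006408691), 16.081401824951172) [68.79146176 71.25059898 72.62632083]
block 4708 [447.33407028 286.28021774  30.70932307] ((450.5106201171875, 287.08660888671875), (60.837120056152344, 49.61503601074219), 15.627425193786621) [29.53373911 30.72536697 31.85503364]
```

send_rows(plan=[[[0,0.002,-0.025],1.8,0.05],[[0,0.002,-0.05],1.8,0.05],[[0,0.002,-0.075],1.8,0.05],[[0,0.002,-0.095],1.8,0.05],[[0,0.002,-0.11],1.8,0.05],[[0,0.002,-0.12],1.8,0.05],[[0,0.002,-0.127],1.8,0.05],[[0,0.002,-0.127],1.8,0.05]])

```text
clock: 2.98
ee_pos: [450.5, 286.9, 62.7]
tcp_rot: [-3.141, -0.0, -2.867]
wrist_force: [-0.5, -0.8, 0.7]
opening: 0.588
finger_force: 0.0
```

send_rows(plan=[[[0,0,0],0,0.05],[[0,0,0],0,0.05]])

```text
clock: 3.15
ee_pos: [451.3, 287.7, 64.1]
tcp_rot: [3.141, 0.002, -2.865]
wrist_force: [0.8, 0.2, 0.2]
opening: 0.583
finger_force: 0.0
```

send_rows(plan=[[[0,0,-0.001],0,0.0],[[0,0,-0.001],0,0.0],[[0,0,-0.001],0,0.0],[[0,0,-0.001],0,0.0],[[0,0,-0.001],0,0.0],[[0,0,-0.001],0,0.0]], squeeze=70)

```text
clock: 3.65
ee_pos: [450.7, 287.7, 62.4]
tcp_rot: [3.142, 0.001, -2.865]
wrist_force: [-0.7, -0.8, 6.1]
opening: 0.106
finger_force: 68.4
```

send_rows(plan=[[[0,0,0],0,0.0],[[0,0,0],0,0.0],[[0,0,0],0,0.0],[[0,0,0],0,0.0]])

```text
clock: 3.98
ee_pos: [450.6, 287.7, 62.4]
tcp_rot: [3.142, 0.001, -2.865]
wrist_force: [-0.3, 0.1, 5.4]
opening: 0.103
finger_force: 68.4
```

send_rows(plan=[[[0,0,0.005],0,0.0],[[0,0,0.015],0,0.0],[[0,0,0.03],0,0.0],[[0,0,0.055],0,0.0],[[0,0,0.085],0,0.0],[[0,0,0.12],0,0.0],[[0,0,0.145],0,0.0],[[0,0,0.155],0,0.0]])

```text
clock: 4.65
ee_pos: [451.8, 288.3, 221.6]
tcp_rot: [3.141, 0.006, -2.865]
wrist_force: [0.2, -0.2, -0.1]
opening: 0.106
finger_force: 68.2
```

send_rows(plan=[[[0,-0.02,0],-6,0.0],[[0,-0.045,0],-12,0.0],[[0,-0.07,0],-18,0.0],[[0,-0.095,0],-24,0.0],[[0,-0.12,0],-30,0.0],[[0,-0.145,0],-36,0.0],[[0,-0.17,0],-42,0.0],[[0,-0.195,0],-48,0.0]])

```text
clock: 5.32
ee_pos: [449.9, 91.4, 217.0]
tcp_rot: [-3.141, -0.0, 2.576]
wrist_force: [-0.2, 0.0, -0.3]
opening: 0.103
finger_force: 68.2
```

send_rows(plan=[[[0.004,-0.03,0],-6,0.0],[[0.008,-0.06,0],-12,0.0],[[0.012,-0.09,0],-18,0.0],[[0.016,-0.12,0],-24,0.0],[[0.02,-0.15,0],-30,0.0],[[0.024,-0.175,0],-36,0.0],[[0.028,-0.195,0],-42,0.0],[[0.029,-0.205,0],-42.5,0.0]])

```text
clock: 5.98
ee_pos: [479.6, -114.6, 216.9]
tcp_rot: [-3.141, 0.0, 1.832]
wrist_force: [-0.6, -0.2, 0.2]
opening: 0.103
finger_force: 68.2
```

send_rows(plan=[[[0,0,0],0,0.0],[[0,0,0],0,0.0],[[0,0,0],0,0.0]])

```text
clock: 6.23
ee_pos: [479.0, -111.3, 216.9]
tcp_rot: [-3.141, -0.001, 1.842]
wrist_force: [-0.3, -1.0, -0.2]
opening: 0.106
finger_force: 68.2
```

```bash
python3 - <<'E'
from h import *
c=snap('wrist','w2');snap('scene','sc2');s=bot.sense();print(s['q'].round(2),s['ee_pos'],s['tcp_rot'],s['opening'])
print(pix(c,[480,-119.6,106]),pix(c,s['ee_pos']),pix(c,s['ee_pos']-[0,0,52]))
E
```

```text
[-0.38  0.25 -0.3   1.02  0.    0.92] [ 479.22805598 -111.26093729  217.02948705] [-3.14148725e+00 -3.18561695e-04  1.84165638e+00] 0.10474204290246697
[318.98958167 255.94340067] [322.67301838 341.06352267] [321.94077479 281.40994162]
```

View pics/w2.png

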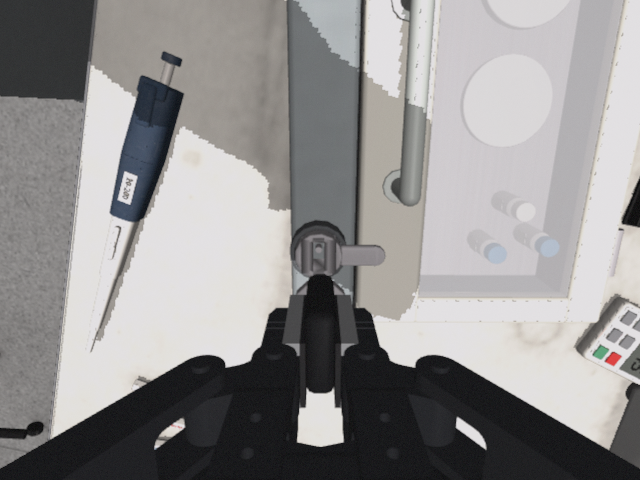

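The wrist view shows the plug near (319,250), with its tongue pointing right to (382,255), and the key held above it. I'll crop for the slot.

```bash
python3 - <<'E'
from h import *
c=load('w2')
im=c['frame'][205:305,270:400,::-1]
cv2.imwrite('pics/w2c.png',cv2.resize(im,None,fx=6,fy=6,interpolation=cv2.INTER_CUBIC))
print(c['R'].round(3).tolist(),-c['R'].T@c['t'])
for u,v in [(305,250),(335,250),(319,230)]:print(pt(c,u,v))
E
```

```text
[[0.964, 0.266, 0.0], [0.255, -0.922, 0.291], [0.078, -0.28, -0.957]] [458.61789862 -40.26492261 341.47729936]
[ 470.96903802 -118.36532648  105.51319346]
[ 488.20602762 -113.38821981  106.12725339]
[ 476.28565716 -106.16826787   98.03960967]
```

View pics/w2c.png

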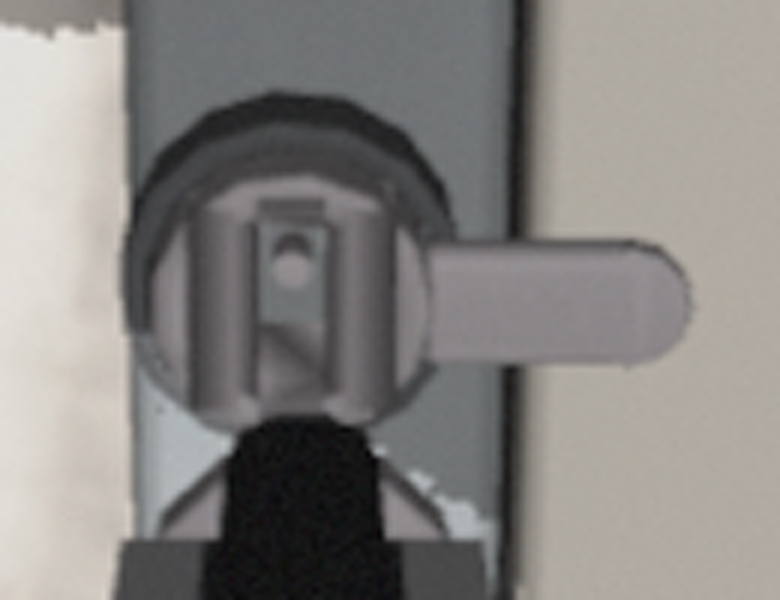

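The slot centre is at crop (291,305), so pixel (318.5,255.8). That matches my predicted keyhole projection (319.0,255.9). Next I'll align and descend.

send_rows(plan=[[[0.001,-0.004,-0.01],-0.3,0.0],[[0.001,-0.0083,-0.02],-0.3,0.0],[[0.001,-0.0083,-0.035],-0.3,0.0],[[0.001,-0.0083,-0.045],-0.3,0.0],[[0.001,-0.0083,-0.052],-0.3,0.0],[[0.001,-0.0083,-0.054],-0.3,0.0],[[0.001,-0.0083,-0.054],-0.3,0.0],[[0.001,-0.0083,-0.054],-0.3,0.0]])

```text
clock: 7.0
ee_pos: [480.6, -120.8, 163.1]
tcp_rot: [3.141, 0.0, 1.834]
wrist_force: [0.1, 0.6, -0.9]
opening: 0.106
finger_force: 68.2
```

```bash
python3 - <<'E'
from h import *
print(bot.sense()['ee_pos'],bot.sense()['tcp_rot'])
c=snap('wrist','w3'); p=pix(c,[480,-119.6,106]);print(p,pix(c,[480,-119.6,110]))
im=c['frame'][210:330,240:400,::-1]
cv2.imwrite('pics/w3c.png',cv2.resize(im,None,fx=5,fy=5,interpolation=cv2.INTER_CUBIC))
E
```

```text
[ 480.59580717 -120.8055671   163.10202802] [3.14145106e+00 1.46088962e-04 1.83376514e+00]
[320.8378966  274.46328145] [320.86174779 277.70642013]
```

View pics/w3c.png

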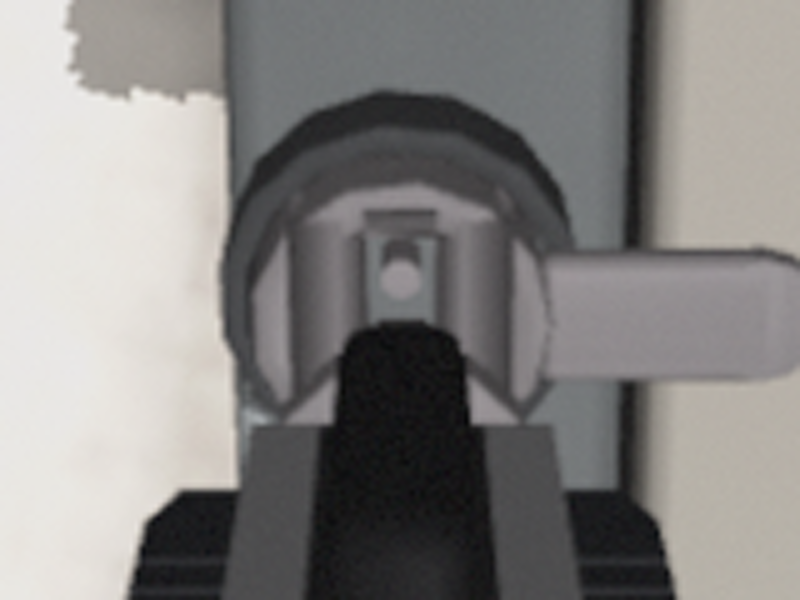

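The key centre (column 402) lines up with the slot centre (401). I'll insert slowly.

send_rows(plan=[[[-0.0005,0.001,-0.003],0,0.0],[[-0.0005,0.001,-0.006],0,0.0],[[-0.0005,0.001,-0.009],0,0.0],[[-0.0005,0.001,-0.011],0,0.0],[[-0.0005,0.001,-0.013],0,0.0]])

```text
clock: 7.47
ee_pos: [479.9, -119.7, 149.7]
tcp_rot: [-3.142, -0.0, 1.834]
wrist_force: [-1.0, 0.2, -0.4]
opening: 0.103
finger_force: 68.2
```

send_rows(plan=[[[0,0,-0.002],0,0.0],[[0,0,-0.004],0,0.0],[[0,0,-0.006],0,0.0],[[0,0,-0.008],0,0.0],[[0,0,-0.0095],0,0.0],[[0,0,-0.0105],0,0.0]])

```text
clock: 7.97
ee_pos: [479.9, -119.8, 139.3]
tcp_rot: [-3.142, -0.0, 1.834]
wrist_force: [-0.5, 0.4, 0.5]
opening: 0.102
finger_force: 68.2
```

send_rows(plan=[[[0,0,-0.0005],0,0.0],[[0,0,-0.001],0,0.0],[[0,0,-0.0015],0,0.0],[[0,0,-0.0015],0,0.0]])

```text
clock: 8.3
ee_pos: [480.0, -119.7, 138.4]
tcp_rot: [3.141, 0.0, 1.834]
wrist_force: [-1.9, 1.0, 4.3]
opening: 0.103
finger_force: 69.3
```

send_rows(plan=[[[0,0,-0.0005],0,0.0],[[0,0,-0.001],0,0.0],[[0,0,-0.0015],0,0.0],[[0,0,-0.0015],0,0.0]])

```text
clock: 8.63
ee_pos: [480.1, -119.8, 138.2]
tcp_rot: [3.141, 0.001, 1.834]
wrist_force: [-7.1, 2.4, 22.7]
opening: 0.103
finger_force: 71.9
```

send_rows(plan=[[[0,0,0.001],-4,0.0],[[0,0,0.001],-8,0.0],[[0,0,0.001],-12,0.0],[[0,0,0.001],-16,0.0],[[0,0,0.001],-20,0.0],[[0,0,0.001],-25,0.0],[[0,0,0.001],-30,0.0],[[0,0,0.001],-35,0.0]])

```text
clock: 9.3
ee_pos: [480.2, -120.0, 138.4]
tcp_rot: [3.141, 0.0, 1.219]
wrist_force: [-2.2, 1.2, 10.4]
opening: 0.102
finger_force: 69.8
```

```bash
python3 -c "
from h import *
s=bot.sense();print(s['ee_pos'],s['tcp_rot'],s['moment'],s['wrist_force'],s['q'].round(2))"
```

```text
[ 480.18817503 -119.97784739  138.35698951] [3.14051226e+00 4.26566599e-04 1.21850770e+00] [0.07704071 0.65706313 0.0241168 ] [-2.21602003  1.2453398  10.43031747] [-0.39  0.33 -0.41  0.83 -0.    1.53]
```

send_rows(plan=[[[0,0,0],-5,0.0],[[0,0,0],-10,0.0],[[0,0,0],-15,0.0],[[0,0,0],-20,0.0],[[0,0,0],-25,0.0],[[0,0,0],-30,0.0],[[0,0,0],-35,0.0],[[0,0,0],-40,0.0]])

```text
clock: 9.97
ee_pos: [479.9, -119.8, 138.3]
tcp_rot: [3.141, -0.0, 0.52]
wrist_force: [-3.5, 0.8, 10.8]
opening: 0.104
finger_force: 70.0
```

```bash
python3 -c "
from h import *
s=bot.sense();print(s['ee_pos'],s['tcp_rot'],s['moment'],s['wrist_force'],s['q'].round(2))"
```

```text
[ 479.90371343 -119.82867805  138.32242931] [ 3.14101531e+00 -5.02865230e-05  5.20391595e-01] [0.19118155 0.9187417  0.14377969] [-3.49403953  0.79322273 10.7865686 ] [-0.39  0.33 -0.42  0.83 -0.    2.23]
```

send_rows(plan=[[[0,0,0],-2,0.0],[[0,0,0],-4,0.0],[[0,0,0],-6,0.0],[[0,0,0],-8,0.0],[[0,0,0],-8,0.0]])

```text
clock: 10.38
ee_pos: [479.9, -119.8, 138.3]
tcp_rot: [3.141, -0.0, 0.383]
wrist_force: [-3.6, 1.4, 12.5]
opening: 0.102
finger_force: 70.0
```

```bash
python3 -c "
from h import *
s=bot.sense();print(s['ee_pos'],s['tcp_rot'],s['moment'],s['wrist_force'],s['q'].round(2))"
```

```text
[ 479.88018629 -119.78827834  138.34389292] [ 3.14106459e+00 -1.53925848e-04  3.82863167e-01] [0.32435389 0.90603834 0.01639535] [-3.62176258  1.41457185 12.48335954] [-0.39  0.33 -0.42  0.83 -0.    2.37]
```

send_rows(plan=[[[0,0,0],-2,0.0],[[0,0,0],-4,0.0],[[0,0,0],-6,0.0],[[0,0,0],-6,0.0]])

```text
clock: 10.72
ee_pos: [479.8, -119.7, 138.3]
tcp_rot: [3.141, -0.0, 0.278]
wrist_force: [-3.5, 1.0, 11.3]
opening: 0.104
finger_force: 70.0
```

```bash
python3 -c "
from h import *
s=bot.sense();print(s['ee_pos'],s['tcp_rot'],s['moment'],s['wrist_force'],s['q'].round(2))"
```

```text
[ 479.83596401 -119.72469103  138.33604204] [ 3.14120696e+00 -1.71007279e-04  2.78184905e-01] [0.24302691 0.9267586  0.00936714] [-3.54792661  1.00958479 11.31137947] [-0.39  0.33 -0.42  0.83 -0.    2.47]
```

send_rows(plan=[[[0,0,0],-1,0.0],[[0,0,0],-2,0.0],[[0,0,0],-3,0.0],[[0,0,0],-4,0.0],[[0,0,0],-4,0.0]])

```text
clock: 11.13
ee_pos: [479.8, -119.7, 138.3]
tcp_rot: [3.141, -0.0, 0.209]
wrist_force: [-4.4, 1.0, 11.6]
opening: 0.103
finger_force: 70.0
```

```bash
python3 -c "
from h import *
s=bot.sense();print(s['ee_pos'],s['tcp_rot'],s['moment'],s['wrist_force'],s['q'].round(3))
c=snap('scene','sc4');c=snap('wrist','w4')
cv2.imwrite('pics/w4c.png',cv2.resize(c['frame'][180:330,220:420,::-1],None,fx=4,fy=4,interpolation=cv2.INTER_CUBIC))"
```

```text
[ 479.81264419 -119.6876678   138.32044165] [ 3.14132889e+00 -1.61793788e-04  2.09469253e-01] [0.33219087 0.96598153 0.06352629] [-4.42171595  1.0111681  11.61951135] [-0.392  0.329 -0.415  0.826 -0.     2.54 ]
```

View pics/w4c.png

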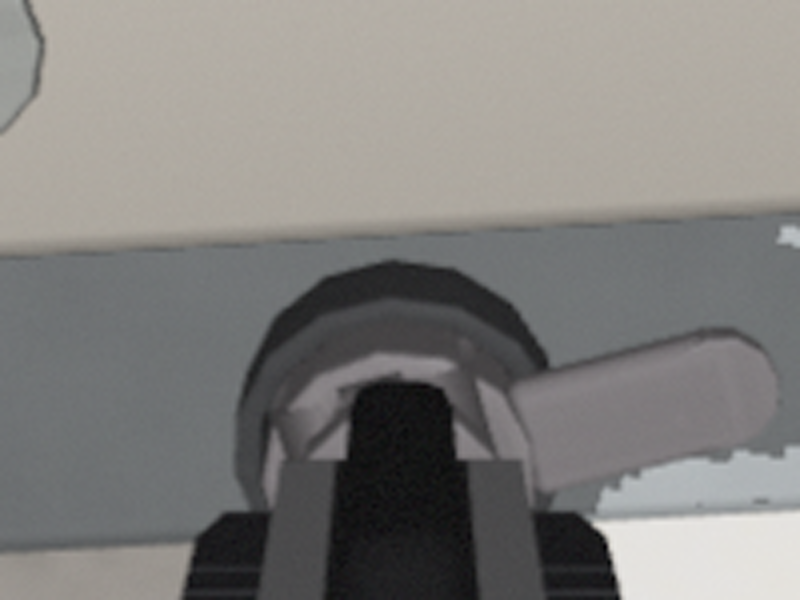

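The tongue has swung off the lid and lies about 12° from the rail edge, so lock is about 1.36. I'll press on to the stop.

send_rows(plan=[[[0,0,0],-1,0.0],[[0,0,0],-2,0.0],[[0,0,0],-3,0.0],[[0,0,0],-4,0.0],[[0,0,0],-4,0.0]])

```text
clock: 11.65
ee_pos: [479.9, -119.7, 138.3]
tcp_rot: [3.141, -0.0, 0.14]
wrist_force: [-3.2, 1.9, 10.8]
opening: 0.107
finger_force: 70.0
```

```bash
cat > a.py <<'E'
from h import *
s=bot.sense();print(s['ee_pos'].round(1),np.degrees(s['tcp_rot'][2]).round(2),s['moment'].round(3),s['wrist_force'].round(1),s['q'].round(3),s['joint_torque'].round(2))
c=snap('wrist','w5')
v,u=np.mgrid[:480,:640];d=c['depth']
X=((np.linalg.inv(c['intrinsics'])@np.stack([u.ravel(),v.ravel(),np.ones(u.size)]))*d.ravel()-c['t'][:,None]).T@c['R']
r=X[:,:2]-[479.9,-119.6];a=np.degrees(np.arctan2(r[:,1],r[:,0]))-15.1;rr=np.hypot(*r.T)
m=(d.ravel()>0)&(X[:,2]>99)&(X[:,2]<107)&(rr>24)&(rr<40)&(a<-50)&(a>-110)
print(m.sum(),'lock deg',-a[m].mean(),'z',X[m,2].mean())
E
python3 a.py
```

```text
[ 479.9 -119.7  138.3] 8.01 [0.355 0.833 0.164] [-3.2  1.9 10.8] [-0.392  0.329 -0.415  0.826  0.     2.61 ] [-4.200e-01 -4.721e+01  2.783e+01 -1.870e+00 -2.000e-02  3.900e-01]
1145 lock deg 79.1097479109821 z 104.93271833170759
```

send_rows(plan=[[[0,0,0],-1.5,0.0],[[0,0,0],-3,0.0],[[0,0,0],-4,0.0],[[0,0,0],-5,0.0],[[0,0,0],-5,0.0]])

```text
clock: 12.12
ee_pos: [480.1, -119.6, 138.3]
tcp_rot: [-3.142, -0.001, 0.053]
wrist_force: [-3.1, 2.2, 10.8]
opening: 0.103
finger_force: 70.0
```

```bash
python3 a.py
```

```text
[ 480.1 -119.6  138.3] 3.02 [0.488 0.671 0.218] [-3.1  2.2 10.8] [-0.392  0.33  -0.415  0.826  0.     2.697] [ -0.82 -47.37  27.69  -1.66  -0.23   0.54]
1146 lock deg 79.04385877510379 z 104.9401712493046
```

It's at the stop: the lock angle no longer changes while the torque rises. Now release the key and go up.

send_rows(plan=[[[0,0,0.0005],4,0.0],[[0,0,0.0005],4,0.035],[[0,0,0.0005],4,0.035],[[0,0,0.0005],4,0.035],[[0,0,0.0005],4,0.035],[[0,0,0.0005],4,0.035]])

```text
clock: 12.67
ee_pos: [479.9, -119.8, 137.9]
tcp_rot: [-3.142, 0.0, 0.122]
wrist_force: [0.8, 0.0, 0.2]
opening: 0.409
finger_force: 0.0
```

send_rows(plan=[[[0,0,0.003],0,0.035],[[0,0,0.01],0,0.035],[[0,0,0.025],0,0.035],[[0,0,0.04],0,0.05],[[0,0,0.055],0,0.05],[[0,0,0.065],0,0.05],[[0,0,0.07],0,0.05],[[0,0,0.07],0,0.05]])

```text
clock: 13.33
ee_pos: [480.6, -120.0, 209.4]
tcp_rot: [3.14, -0.002, 0.123]
wrist_force: [-1.1, -0.5, 0.4]
opening: 0.583
finger_force: 0.0
```

```bash
python3 a.py; python3 - <<'E'
from h import *
s=bot.sense();print(s['tcp_rot'])
c=load('w5');print(pix(c,[480,-119.6,147]),pix(c,[480,-119.6,106]))
v,u=np.mgrid[:480,:640];d=c['depth']
X=((np.linalg.inv(c['intrinsics'])@np.stack([u.ravel(),v.ravel(),np.ones(u.size)]))*d.ravel()-c['t'][:,None]).T@c['R']
m=(d.ravel()>0)&(np.hypot(X[:,0]-480,X[:,1]+119.6)<20)&(X[:,2]>140)&(X[:,2]<160)
print(m.sum(),X[m].mean(0),np.percentile(X[m,2],[5,50,95]),cv2.minAreaRect(X[m,:2].astype(np.float32)))
E
```

```text
[ 480.6 -120.   209.4] 7.05 [0.013 0.015 0.003] [-1.1 -0.5  0.4] [-0.392  0.261 -0.305  1.002  0.     2.626] [ 4.000e-02 -5.081e+01  3.206e+01  5.400e-01 -0.000e+00  0.000e+00]
592 lock deg 79.31590571541919 z 104.96133172011034
[ 3.14105201e+00 -9.63625709e-04  1.23027730e-01]
[318.00810639 273.97013244] [318.25625398 247.70709601]
1211 [ 481.15543482 -119.56480615  146.72614489] [143.43232339 147.10210684 148.43083511] ((479.9305419921875, -119.74872589111328), (29.602500915527344, 10.22102165222168), 12.786779403686523)
```

send_rows(plan=[[[0.003,0.012,0],7,0.05],[[0.006,0.025,0],14,0.05],[[0.009,0.037,0],21,0.05],[[0.011,0.05,0],28,0.05],[[0.013,0.062,0],35,0.05],[[0.016,0.075,0],42,0.05],[[0.019,0.087,0],49,0.05],[[0.0212,0.0995,0],56,0.05]])

```text
clock: 14.05
ee_pos: [500.8, -19.6, 207.1]
tcp_rot: [-3.14, 0.0, 1.106]
wrist_force: [-0.7, 1.0, 0.9]
opening: 0.584
finger_force: 0.0
```

send_rows(plan=[[[0,0,0],7,0.05],[[0,0,0],14,0.05],[[0,0,0],21,0.05],[[0,0,0],28,0.05],[[0,0,0],35,0.05],[[0,0,0],42.2,0.05],[[0,0,0],42.2,0.05],[[0,0,0],42.2,0.05]])

```text
clock: 14.72
ee_pos: [500.8, -20.2, 207.4]
tcp_rot: [-3.141, -0.0, 1.833]
wrist_force: [-0.1, 0.1, 0.8]
opening: 0.586
finger_force: 0.0
```

```bash
python3 - <<'E'
from h import *
s=bot.sense();print(s['ee_pos'],np.degrees(s['tcp_rot']),s['q'].round(2))
c=snap('wrist','w6')
v,u=np.mgrid[:480,:640];d=c['depth']
X=((np.linalg.inv(c['intrinsics'])@np.stack([u.ravel(),v.ravel(),np.ones(u.size)]))*d.ravel()-c['t'][:,None]).T@c['R']
m=(d.ravel()>0)&(np.hypot(X[:,0]-502,X[:,1]+20.5)<52)&(X[:,2]>125)&(X[:,2]<140)
print(m.sum(),X[m].mean(0),np.percentile(X[m,2],[5,50,95]),cv2.minAreaRect(X[m,:2].astype(np.float32)))
E
```

```text
[500.76827002 -20.16214053 207.37355573] [-1.79944478e+02 -2.79439551e-02  1.05031349e+02] [-0.19  0.28 -0.29  1.01  0.    1.12]
4019 [499.58548133 -16.51524657 135.027746  ] [132.53260446 135.29286166 136.75781114] ((500.6875305175781, -20.779754638671875), (10.918502807617188, 103.83686828613281), 15.062041282653809)
```

send_rows(plan=[[[0.0005,0,-0.02],0,0.05],[[0.0005,0,-0.04],0,0.05],[[0.0005,0,-0.055],0,0.05],[[0.0005,0,-0.065],0,0.05],[[0.0005,0,-0.072],0,0.05],[[0.0005,0,-0.077],0,0.05],[[0.0005,0,-0.077],0,0.05],[[0.0005,0,-0.077],0,0.05]])

```text
clock: 15.43
ee_pos: [501.9, -20.3, 131.3]
tcp_rot: [3.141, 0.0, 1.836]
wrist_force: [0.0, 0.1, 0.6]
opening: 0.584
finger_force: 0.0
```

send_rows(plan=[[[0,0,0],0,0.03],[[0,0,0],0,0.0],[[0,0,0],0,0.0],[[0,0,0],0,0.0],[[0,0,0],0,0.0],[[0,0,0],0,0.0],[[0,0,0],0,0.0]], squeeze=90)

```text
clock: 16.02
ee_pos: [501.7, -20.4, 131.7]
tcp_rot: [3.141, 0.001, 1.837]
wrist_force: [-1.8, -0.1, 6.3]
opening: 0.098
finger_force: 87.9
```

send_rows(plan=[[[0,0,0],0,0.0],[[0,0,0],0,0.0],[[0,0,0],0,0.0]])

```text
clock: 16.27
ee_pos: [501.7, -20.4, 131.7]
tcp_rot: [3.141, 0.001, 1.837]
wrist_force: [-3.0, -0.1, 6.5]
opening: 0.099
finger_force: 87.9
```

send_rows(plan=[[[0.0001,0,0.0005],0,0.0],[[0.0003,0.0001,0.001],0,0.0],[[0.0004,0.0001,0.0015],0,0.0],[[0.0005,0.0001,0.002],0,0.0],[[0.0005,0.0001,0.002],0,0.0]])

```text
clock: 16.68
ee_pos: [501.8, -20.3, 132.3]
tcp_rot: [-3.14, -0.0, 1.837]
wrist_force: [1.1, -3.1, -10.8]
opening: 0.091
finger_force: 87.8
```

send_rows(plan=[[[0.0001,0,0.0003],0,0.0],[[0.0002,0,0.0006],0,0.0],[[0.0002,0.0001,0.0009],0,0.0],[[0.0003,0.0001,0.0012],0,0.0],[[0.0003,0.0001,0.0012],0,0.0]])

```text
clock: 17.1
ee_pos: [502.3, -20.1, 134.2]
tcp_rot: [-3.141, 0.0, 1.837]
wrist_force: [1.0, -3.6, -12.8]
opening: 0.092
finger_force: 88.1
```

send_rows(plan=[[[0.0001,0,0.0004],0,0.0],[[0.0003,0.0001,0.0008],0,0.0],[[0.0004,0.0001,0.0012],0,0.0],[[0.0005,0.0001,0.0016],0,0.0],[[0.0006,0.0001,0.002],0,0.0],[[0.0006,0.0002,0.0023],0,0.0],[[0.0007,0.0002,0.0026],0,0.0],[[0.0007,0.0002,0.0026],0,0.0]])

```text
clock: 17.77
ee_pos: [503.1, -19.9, 137.0]
tcp_rot: [-3.142, 0.0, 1.837]
wrist_force: [-1.2, -4.6, -6.7]
opening: 0.093
finger_force: 88.7
```

send_rows(plan=[[[0.0001,0,0.0004],0,0.0],[[0.0003,0.0001,0.0008],0,0.0],[[0.0004,0.0001,0.0012],0,0.0],[[0.0005,0.0001,0.0016],0,0.0],[[0.0006,0.0001,0.002],0,0.0],[[0.0006,0.0002,0.0023],0,0.0],[[0.0007,0.0002,0.0026],0,0.0],[[0.0007,0.0002,0.0026],0,0.0]])

```text
clock: 18.43
ee_pos: [503.9, -19.7, 139.6]
tcp_rot: [3.142, 0.0, 1.837]
wrist_force: [-1.7, -4.6, -5.2]
opening: 0.092
finger_force: 88.8
```

send_rows(plan=[[[0.0003,0.0001,0.001],0,0.0],[[0.0006,0.0002,0.002],0,0.0],[[0.001,0.0003,0.003],0,0.0],[[0.0013,0.0004,0.004],0,0.0],[[0.0017,0.0004,0.005],0,0.0],[[0.002,0.0005,0.006],0,0.0],[[0.0025,0.0006,0.007],0,0.0],[[0.003,0.0007,0.008],0,0.0]])

```text
clock: 19.1
ee_pos: [506.6, -18.9, 147.3]
tcp_rot: [-3.141, -0.0, 1.837]
wrist_force: [-1.2, -5.4, -8.6]
opening: 0.09
finger_force: 88.5
```

send_rows(plan=[[[0,0,0],0,0.0],[[0,0,0],0,0.0],[[0,0,0],0,0.0]])

```text
clock: 19.35
ee_pos: [506.7, -18.9, 147.5]
tcp_rot: [-3.141, -0.0, 1.837]
wrist_force: [-2.0, -4.6, -6.9]
opening: 0.092
finger_force: 88.7
```

```bash
cat > m.py <<'E'
from h import *
s=bot.sense();print(s['ee_pos'],np.degrees(s['tcp_rot']))
a=np.radians(15.1);R=np.array([[np.cos(a),-np.sin(a)],[np.sin(a),np.cos(a)]]);t=np.array([535.7,-11.2])
for cam in ('wrist','top','scene'):
    c=snap(cam,'f_'+cam)
    v,u=np.mgrid[:480,:640];d=c['depth']
    X=((np.linalg.inv(c['intrinsics'])@np.stack([u.ravel(),v.ravel(),np.ones(u.size)]))*d.ravel()-c['t'][:,None]).T@c['R']
    L=(X[:,:2]-t)@R
    for ref in (0,1): 
        n='top0' if cam=='top' else 'sc0'
    # lid frame rows (opaque, front strip and side frames)
    m=(d.ravel()>0)&(L[:,0]>-57)&(L[:,0]<85)&(abs(L[:,1])>118)&(abs(L[:,1])<134)&(X[:,2]>90)&(X[:,2]<126)
    if m.sum()>50:
        A=np.c_[L[m,0],L[m,1],np.ones(m.sum())];z=X[m,2]
        for _ in range(4):
            p=np.linalg.lstsq(A,z,rcond=None)[0];r=z-A@p;k=abs(r)<3*np.median(abs(r))+.5;A,z=A[k],z[k]
        print(cam,m.sum(),'slope x (=-theta)',p[0],'slope y',p[1],'z at x=-58',p@[-58,0,1],'z at 97',p@[97,0,1])
E
python3 m.py
```

```text
[506.67480148 -18.91698813 147.45375145] [-1.79979980e+02 -5.24026703e-04  1.05257771e+02]
top 724 slope x (=-theta) -0.12067133576097236 slope y -0.0018781297255134888 z at x=-58 119.65920712488284 z at 97 100.95515008193212
scene 288 slope x (=-theta) -0.1225174025379417 slope y -0.0008990873429972623 z at x=-58 119.05753861411335 z at 97 100.0673412207324
```

send_rows(plan=[[[0.0002,0.0001,0.0005],0,0.0],[[0.0004,0.0001,0.001],0,0.0],[[0.0004,0.0001,0.0012],0,0.0],[[0.0004,0.0001,0.0012],0,0.0],[[0.0004,0.0001,0.0012],0,0.0],[[0.0004,0.0001,0.0012],0,0.0]])

```text
clock: 20.0
ee_pos: [507.0, -18.8, 148.5]
tcp_rot: [-3.141, -0.0, 1.837]
wrist_force: [-0.8, -5.8, -8.2]
opening: 0.093
finger_force: 88.5
```

```bash
python3 m.py; python3 - <<'E'
from h import *
a=load('top0');b=load('f_top')
for n,(u,v) in dict(beaker=(195,211),petri=(432,208),vial=(438,241)).items():
    s=np.s_[v-15:v+15,u-15:u+15]; print(n,abs(a['frame'][s].astype(int)-b['frame'][s]).mean())
E
```

```text
[507.04445576 -18.80373452 148.48645374] [-1.79975577e+02 -6.45328678e-03  1.05257837e+02]
top 717 slope x (=-theta) -0.13056110791029255 slope y 0.0009582592732755302 z at x=-58 121.03298540523976 z at 97 100.79601367914441
scene 304 slope x (=-theta) -0.1316048018860312 slope y 0.00024638144690669606 z at x=-58 120.24071425191899 z at 97 99.84196995958416
beaker 7.271851851851852
petri 7.9185185185185185
vial 7.985925925925926
```

View pics/f_scene.png

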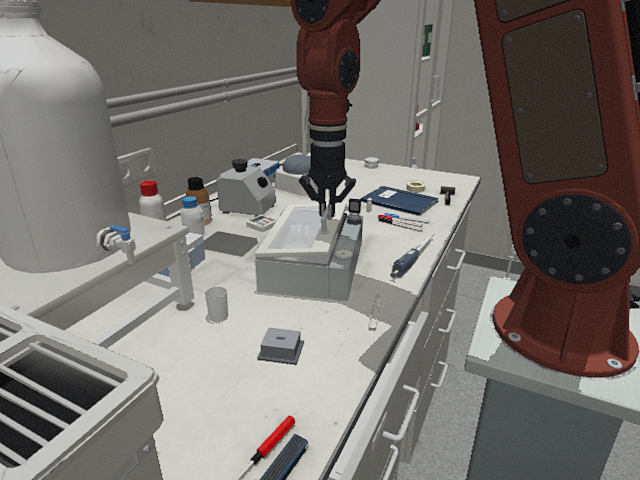

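The scene shows the gripper on the handle at (325,215), the lid slightly open, and the key in the lock at (354,208). The beaker at (217,304) and the other bystanders are undisturbed. The lid stands at about 0.13 rad, so I'll hand in.

```bash
python3 -c "
from station import job
print(job.sign_off())"
```

```text
the job is handed in; nothing more can be done
None
```

The job is handed in at about 20 s: the key is home and turned to the stop, and the gripper still holds the lid about 20 mm open (measured 0.13 rad), with the beaker, petri dish and vial untouched.

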